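# Strip the output stage into its kit tray

### The arm

A 6-joint arm with a two-finger parallel gripper is mounted at the origin on the work surface. World frame = base frame: x ahead of the robot, y to its left, z up, the work surface at z = 0. Lengths are in mm, angles in rad, forces in N, time in s.
With the tool pointing down it reaches from about 275 to 1000 mm from the base axis. Payload 8.4 kg.
Tool frame: the origin (TCP) lies on the mounting face of the last link; the fingertips stand 173 mm ahead of it and the grasp point (between the pads) lies 155 mm ahead of it; z points along the fingers, y is the line along which they close (so a half turn about z gives the same grasp; the last joint's range is limited). The gripper opens to 85 mm and grips with 20 to 120 N. Pads are 22 mm wide; open, the fingers measure 114 mm over their backs; the gripper's body (76 mm by 85 mm) begins 54 mm behind the grasp point. The pads swing forward as they close: fully open they stand 13 mm farther back than shut.
Start: joints at [-1.131, 0.353, 1.633, -0, 1.155, -0.002], TCP at [267.229, -564.994, 404.681] pointing down, gripper open.
Joint ranges: [-2.63, 2.63], [-0.92, 2.1], [0.06, 2.66], [-1.3, 4.44], [0, 2.69], [-3.02, 3.02]. Speed limits (rad/s): [2.22, 2.22, 2.79, 3.14, 3.14, 3.14].

### API

Orientations are given as [roll, pitch, yaw] about the fixed x, y, z axes, in that order (R = Rz(yaw) Ry(pitch) Rx(roll)).
In Python, from rig import r gives the robot as it stands.
- The arm moves only by the tool apply_moves, never from a script. Its argument "deltas" is a list of rows, each an object with "claw": the gripper command: -1 is fully open, 1 is shut, values between are in proportion; "delta_pos": the shift along the tool's x, y, z in cm, a list of three; "yaw": the turn about the tool's z in rad. In form: [{"claw": claw, "delta_pos": [tx, ty, tz], "yaw": yaw}, ...]. A call has 1 to 8 rows; each row shifts and turns the commanded pose from where the row before left it, along the tool's axes as they then stand; what a row does not reach is not made up. A row lasts 1/8 s, in which the tool goes at most 62.5 mm and 10.7 degrees, less where a joint would pass 70% of its speed; a pose out of reach is approached as far as the arm can. A call with a gripper value outside its range is refused whole. The fingers move at their own pace and stop on an object; "grip_force" is the grip in N (left out, the last holds). Time passes only in rows, so rows that do not move let the fingers close. It gives the time, the measured TCP pose, the force, the opening and the grip force at its end, in the units of the state.
- r.sense(): the state, without advancing time (a new reading comes with each control period).
- r.grab_frame(name): name is "side" or "top" or "wrist"; returns a dict with "img" (420x560x3 uint8, blue, green, red), "z_map" (420x560 float32, mm along the optical axis (not along the pixel's ray), 0 where there is no reading), "fx", "fy", "cx", "cy" (pixels), "eye" and "rotation" of the camera in the world; the wrist camera has in their place "T_tool_cam" (4x4, takes a point from camera to tool coordinates, whose origin is the TCP and whose axes are the flange's). Camera axes: x right, y up, looking along -z (the intrinsics and any distortion apply to the point x, -y, -z); pixel columns grow to the right and rows downward; lengths in mm; the calibration is good to about 2 mm. A picture is of the moment at which its call begins: read the wrist's pose just before it.
- r.sign_off(): hands the job in; it is judged then, once.
The state is a dict: "clock": time; "qpos": joint angles; "qvel": joint speeds; "joint_efforts": joint torques, N m; "eef_pos": TCP position; "tcp_rot": TCP orientation; "contact_force": force on the tool from outside, world axes, zero at the start; "wrist_torque": the same for the moment, N m; "opening": opening from 0.0 (shut) to 1.0 (fully open); "grasp_force": force on a finger pad.
Only numpy, scipy, OpenCV 4.12 (cv2) and the standard library are available. Lean on these libraries where they do the work, as an engineer would, in place of code of your own. Each camera call takes 0.05 s, during which the arm holds its last target. There are 200 camera calls.

### The job

The screws are out of this output stage: take the stack apart from the top down and lay each part flat and fully down in the kit tray nest of its own size and shape, first the brass binding post block, then the ivory resistor board, then the heat sink. The green valve standing beside the stack is the tallest part, so it goes in last: stand it upright in the round nest, set down gently and not dropped, with the other three still lying in theirs.

Things in the scene. Friction and masses are not known exactly. Their poses are not given: they have to be found in the camera images.
- block: Binding post block, loose, on top of the stack: brass base 40 (x) x 22 (y) x 14 mm high, two round knurled brass posts 12 mm across standing on it 19 mm apart along x, 33 mm high in all, about 130 g. Origin: centre of its underside, z up. It starts on the resistor board's top, its long side nearly along the board's.
- board: Ivory ceramic resistor board, loose, second in the stack: flat slab 66 (x) x 38 (y) x 10 mm high, about 60 g. Origin: centre of its underside, z up. It starts on the heat sink's flat top, long sides nearly parallel, so the heat sink's top shows all round it (8 mm beside its long sides).
- heatsink: Finned aluminium heat sink, loose, bottom of the stack, standing on the desk: 90 (x, along the fins) x 54 (y) x 30 mm high, flat top, fins downward with plane outer faces, about 190 g. Origin: centre of its underside, z up.
- valve: Squat green glass valve, loose, standing upright on the desk beside the stack, about 125 mm from its centre: round black base 44 mm in diameter and 18 mm high, green glass above it 40 mm in diameter up to 56 mm, domed, 73 mm high in all, about 70 g. Origin: centre of its underside, z up along its axis; its yaw does not matter.
- nest_block: Block's nest (smallest oblong pocket): white plate 114 (x) x 84 x 3 mm fixed in the grey kit tray; origin: centre of its underside, 3 mm above the desk. Parts rest on its upper face. Four L-shaped corner lips, 6 mm high above that face, bound a dark-floored pocket 56 (x) x 38 mm about the centre; each reaches 6 mm along x and 7 mm along y from the pocket's corner, leaving the sides' middles open for fingers.
- nest_board: Resistor board's nest (middle oblong pocket): white plate 114 (x) x 84 x 3 mm fixed in the grey kit tray; origin: centre of its underside, 3 mm above the desk. Parts rest on its upper face. Four L-shaped corner lips, 6 mm high above that face, bound a dark-floored pocket 82 (x) x 54 mm about the centre; each reaches 14 mm along x and 10 mm along y from the pocket's corner, leaving the sides' middles open for fingers.
- nest_heatsink: Heat sink's nest (largest oblong pocket): white plate 114 (x) x 84 x 3 mm fixed in the grey kit tray; origin: centre of its underside, 3 mm above the desk. Parts rest on its upper face. Four L-shaped corner lips, 6 mm high above that face, bound a dark-floored pocket 106 (x) x 70 mm about the centre; each reaches 18 mm along x and 14 mm along y from the pocket's corner, leaving the sides' middles open for fingers.
- nest_valve: Valve's nest (round pocket): white plate 114 (x) x 84 x 3 mm fixed in the grey kit tray; origin: centre of its underside, 3 mm above the desk. Parts rest on its upper face. A round lip 6 mm high above that face, 4 mm thick, bounds a dark-floored pocket 60 mm in diameter about the centre. The nests lie two by two, in any order, all turned alike; the tray's rim is 10 mm high.
Not all that is in view belongs to the job. What is shaped like the heatsink but brown, purple or red is not meant.

How it is judged:
By the outcome, as a careful person would: the job done as asked, in the order asked, and still so for the second after the job is handed in, with the robot touching nothing.
It also fails if it takes over 128 s, if anything falls off the work surface, if the arm or the gripper's body presses on something with over 40 N, if the wrist force passes 120 N, or if a joint passes its speed limit or range.

## Working session

There is one attempt and no reset: what is moved stays moved. The work goes in short steps, Python scripts to look and compute and a tool call to move; the robot and the scene stay as the last step left them, time stands still between calls to the robot, and variables do not carry over. Pictures are saved under pics/ and viewed, at most 14 in all, crops included, and the job is handed in when it is done.

Besides the shell and the picture viewer there is one more tool, called after "Request:" by a JSON object that holds its "name" and its "arguments". apply_moves: Moves the arm, as the interface text tells. Its arguments: {"type":"object","properties":{"deltas":{"type":"array"},"grip_force":{"type":"number"}},"required":["deltas"]}

```bash
ls; mkdir -p pics; cat > h.py <<'E'
import numpy as np, cv2, pickle
from rig import r
def grab(n,fn=None):
    s=r.sense(); f=r.grab_frame(n); f['s']=s
    if fn: cv2.imwrite('pics/'+fn+'.png',f['img']); pickle.dump(f,open('pics/'+fn+'.pkl','wb'))
    return f
def load(fn): return pickle.load(open('pics/'+fn+'.pkl','rb'))
def cam(f):
    if 'T_tool_cam' in f:
        from scipy.spatial.transform import Rotation as R
        T=np.eye(4); T[:3,:3]=R.from_euler('xyz',f['s']['tcp_rot']).as_matrix(); T[:3,3]=f['s']['eef_pos']
        T=T@np.array(f['T_tool_cam']); return T[:3,:3],T[:3,3]
    return np.array(f['rotation']).reshape(3,3),np.array(f['eye'])
def ray(f,u,v):
    R_,e=cam(f); d=np.array([(u-f['cx'])/f['fx'],-(v-f['cy'])/f['fy'],-1.]); return e,R_@d
def atz(f,u,v,z):
    e,d=ray(f,u,v); return e+d*(z-e[2])/d[2]
def bydepth(f,u,v):
    e,d=ray(f,u,v); return e+d*f['z_map'][int(round(v)),int(round(u))]
def cloud(f):
    R_,e=cam(f); v,u=np.mgrid[:420,:560]; d=np.stack([(u-f['cx'])/f['fx'],-(v-f['cy'])/f['fy'],-np.ones(u.shape)],-1)
    return e+(d*f['z_map'][...,None])@R_.T
E
python3 - <<'E'
from h import *
t=grab('top','top0'); s=grab('side','side0'); 
print({k:v for k,v in t.items() if k not in('img','z_map')}); print(s['eye'],[k for k in s])
cv2.imwrite('pics/a.png',cv2.resize(t['img'],(800,600),interpolation=cv2.INTER_CUBIC))
E
```

```text
pics
{'fx': 483.95420928315, 'fy': 483.95420928315, 'cx': 274.9403859647945, 'cy': 215.55577737237243, 'eye': array([ 382.27507958,  -22.28434823, 1088.13975036]), 'rotation': array([ 0.12317277,  0.00523563, -1.55006002]), 's': {'clock': 0.0, 'qpos': array([-1.13143604e+00,  3.53679033e-01,  1.63414864e+00,  1.10413466e-05,
        1.15520782e+00, -2.39866905e-03]), 'qvel': array([-0.00056301,  0.00126371, -0.00105583, -0.00189594, -0.00103737,
       -0.00041953]), 'joint_efforts': array([-9.62427803e-04, -6.05258346e+01, -3.42067909e+01, -1.21336452e-04,
        9.48950270e-03, -3.81835406e-06]), 'eef_pos': array([ 267.10690816, -564.78301106,  403.9360136 ]), 'tcp_rot': array([-3.14014985e+00, -1.35558978e-05,  4.41754485e-01]), 'contact_force': array([0.10148846, 0.10439863, 0.21584969]), 'wrist_torque': array([-0.0148757 ,  0.02560296,  0.03947267]), 'grasp_force': 0.0, 'opening': 0.9979672492965439}}
[373.86291587 621.42678405 424.14311033] ['img', 'z_map', 'fx', 'fy', 'cx', 'cy', 'eye', 'rotation', 's']
```

View pics/a.png

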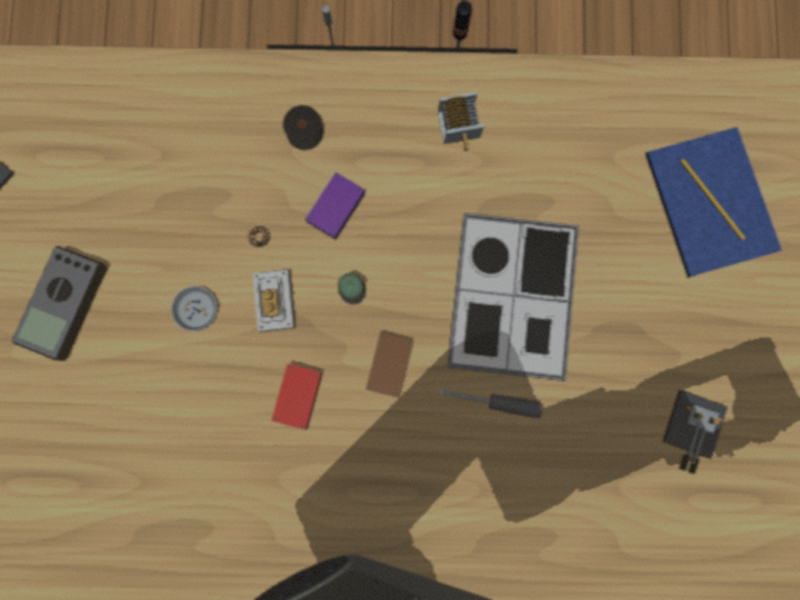

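View pics/side0.png

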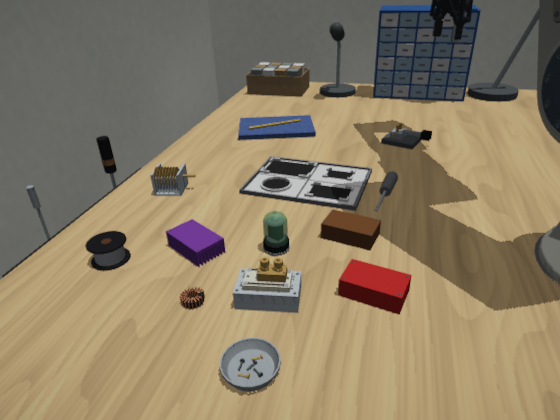

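The top view (800x600) shows the stack at (273,300), the green valve at (351,288) and the tray centred at (514,296): round nest (490,255), heat sink nest (545,263), board nest (483,330), block nest (538,336). Heat-sink-shaped items are purple (335,205), brown (390,363), red (297,395) and silver (273,300). Only the silver one is aluminium and carries the board and block, so it is the one meant.

```bash
python3 - <<'E'
s=open('h.py').read()
s=s.replace("    return np.array(f['rotation']).reshape(3,3),np.array(f['eye'])","    from scipy.spatial.transform import Rotation as R\n    return R.from_euler('xyz',f['rotation']).as_matrix(),np.array(f['eye'])")
open('h.py','w').write(s)
E
python3 - <<'E'
from h import *
t=load('top0'); P=cloud(t)
k=.7
for n,u,v in [('desk',420,450),('stack',262,280),('valve',351,288),('round',490,255),('hs',545,263),('board',483,330),('block',538,336)]:
    print(n,bydepth(t,u*k,v*k).round(1))
# stack rect by height
x0,y0=bydepth(t,192,210)[:2]
for lo,hi in [(24,34),(36,44),(48,60),(66,80)]:
    m=((P[...,2]>lo)&(P[...,2]<hi)&(np.hypot(P[...,0]-x0,P[...,1]-y0)<70))
    q=P[m]; rc=cv2.minAreaRect(q[:,:2].astype(np.float32)); print(lo,hi,len(q),q[:,2].mean().round(1),rc)
vx,vy=bydepth(t,246,201)[:2]
for lo,hi in [(10,40),(40,60),(60,80)]:
    m=((P[...,2]>lo)&(P[...,2]<hi)&(np.hypot(P[...,0]-vx,P[...,1]-vy)<40)); q=P[m]; print(len(q),cv2.minEnclosingCircle(q[:,:2].astype(np.float32)) if len(q) else 0)
# dark pockets
g=t['img'].max(2)
for n,u,v in [('round',490,255),('hs',545,263),('board',483,330),('block',538,336)]:
    c=g[int(v*k),int(u*k)]; m=(g<60).astype(np.uint8)
    _,l=cv2.connectedComponents(m); b=l==l[int(v*k),int(u*k)]
    vv,uu=np.nonzero(b); q=np.array([atz(t,a,bb,6)[:2] for a,bb in zip(uu,vv)],np.float32)
    print(n,c,len(q),cv2.minAreaRect(q),q.mean(0))
c=np.vstack([cv2.resize(t['img'][150:280,160:270],None,fx=3.5,fy=3.5),]); 
d=cv2.resize(t['img'][145:275,305:415],None,fx=3.5,fy=3.5); cv2.imwrite('pics/c.png',np.hstack([c,d]))
E
```

```text
desk [296.2 -60.6  -2.6]
stack [550.7 187.2  42.8]
valve [537.   48.6  68.8]
round [ 603.2 -166.2   10.2]
hs [ 593.  -254.3    5.1]
board [ 484.  -156.2    6.3]
block [ 476.3 -242.3    6.1]
24 34 464 29.8 ((522.3512573242188, 173.7211456298828), (89.98696899414062, 54.892478942871094), 7.467041969299316)
36 44 315 40.1 ((522.1828002929688, 174.96556091308594), (71.85223388671875, 38.48600769042969), 7.250220775604248)
48 60 132 53.7 ((515.5131225585938, 173.5592498779297), (40.20650863647461, 22.714387893676758), 7.501395225524902)
66 80 53 70.2 ((515.6369018554688, 172.83010864257812), (32.12579345703125, 12.859195709228516), 1.529279351234436)
62 ((542.8843383789062, 51.46857452392578), 21.662343978881836)
66 ((543.8858032226562, 52.06917190551758), 19.92252540588379)
211 ((543.8447875976562, 52.338890075683594), 18.311901092529297)
round 45 438 ((604.1375122070312, -166.7716064453125), (53.31129455566406, 50.0098991394043), 0.35864901542663574) [ 603.94977 -166.5751 ]
hs 46 1237 ((595.1870727539062, -252.50772094726562), (65.0799560546875, 101.66656494140625), 84.09532928466797) [ 595.0666 -252.7381]
board 45 746 ((485.47772216796875, -154.50103759765625), (50.33401107788086, 77.46802520751953), 84.81947326660156) [ 484.74243 -154.95117]
block 45 321 ((477.5109558105469, -241.25711059570312), (31.37858009338379, 51.0976448059082), 84.14787292480469) [ 477.49176 -241.29753]
```

View pics/c.png

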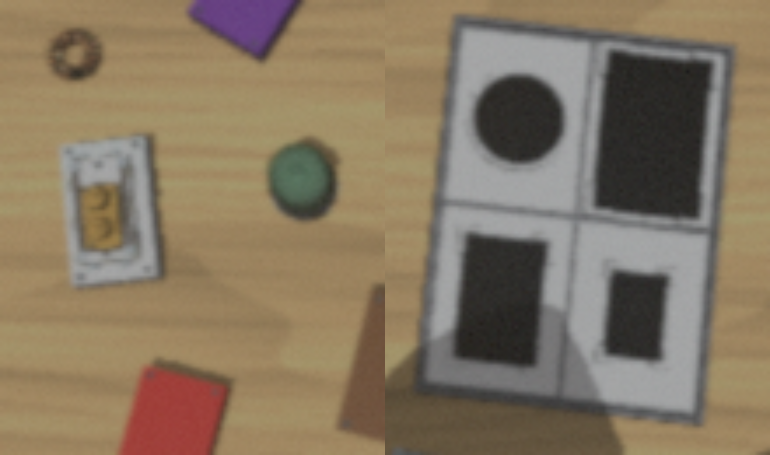

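The crop confirms the target: the silver finned sink at native (192,210), with ivory board and brass block on it. The purple, red and brown ones are bare boxes. I'm moving above the stack.

Request:
{"name": "apply_moves", "arguments": {"deltas": [{"claw":0.1,"delta_pos":[3.38,-3.5,0],"yaw":0},{"claw":0.1,"delta_pos":[3.38,-3.5,0],"yaw":0},{"claw":0.1,"delta_pos":[3.38,-3.5,0],"yaw":0},{"claw":0.1,"delta_pos":[3.38,-3.5,0],"yaw":0},{"claw":0.1,"delta_pos":[3.38,-3.5,0],"yaw":0},{"claw":0.1,"delta_pos":[3.38,-3.5,0],"yaw":0},{"claw":0.1,"delta_pos":[3.38,-3.5,0],"yaw":0},{"claw":0.1,"delta_pos":[3.38,-3.5,0],"yaw":0}], "grip_force": 40}}

```text
clock: 1.1
eef_pos: [392.1, -194.7, 404.6]
tcp_rot: [-3.142, -0.0, 0.442]
contact_force: [1.1, 0.3, 0.2]
opening: 0.447
grasp_force: 0.0
```

Request:
{"name": "apply_moves", "arguments": {"deltas": [{"claw":0.1,"delta_pos":[3.38,-3.5,0],"yaw":0},{"claw":0.1,"delta_pos":[3.38,-3.5,0],"yaw":0},{"claw":0.1,"delta_pos":[3.38,-3.5,0],"yaw":0},{"claw":0.1,"delta_pos":[3.38,-3.5,0],"yaw":0},{"claw":0.1,"delta_pos":[3.38,-3.5,0],"yaw":0},{"claw":0.1,"delta_pos":[3.38,-3.5,0],"yaw":0},{"claw":0.1,"delta_pos":[3.38,-3.5,0],"yaw":0.15},{"claw":0.1,"delta_pos":[0,0,0],"yaw":0.163}]}}

```text
clock: 2.1
eef_pos: [501.7, 129.1, 404.4]
tcp_rot: [-3.141, -0.0, 0.127]
contact_force: [0.4, -0.1, -0.3]
opening: 0.451
grasp_force: 0.0
```

```bash
python3 - <<'E'
from h import *
f=grab('wrist','w1'); s=f['s']; print(s['clock'],s['eef_pos'].round(1),s['tcp_rot'].round(4),s['opening'],s['contact_force'].round(1)); print(np.round(f['T_tool_cam'],3),f['fx'])
cv2.imwrite('pics/w1b.png',cv2.resize(f['img'],(800,600)))
E
```

```text
2.1 [501.7 129.1 404.4] [-3.141e+00 -2.000e-04  1.268e-01] 0.45052452138976323 [ 0.4 -0.1 -0.3]
[[-1.0000e-03  9.5700e-01  2.9100e-01  7.3846e+01]
 [ 1.0000e+00  1.0000e-03 -1.0000e-03  9.9700e-01]
 [-1.0000e-03  2.9100e-01 -9.5700e-01  3.0091e+01]
 [ 0.0000e+00  0.0000e+00  0.0000e+00  1.0000e+00]] 331.2616883844093
```

View pics/w1b.png

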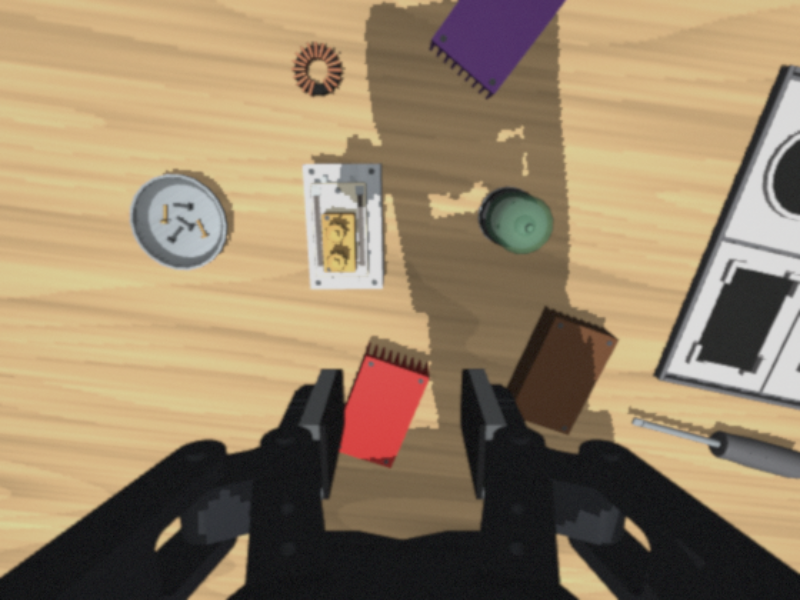

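The wrist view shows the stack at (343,227) of the 800x600 image, block at (340,243), and the fingertips at (330,372) and (472,372). Next I'll get fingertip depth and refined stack poses.

```bash
cat >> h.py <<'E'
def toolcloud(f):
    T=np.array(f['T_tool_cam']); v,u=np.mgrid[:420,:560]; d=np.stack([(u-f['cx'])/f['fx'],-(v-f['cy'])/f['fy'],-np.ones(u.shape)],-1)*f['z_map'][...,None]
    return d@T[:3,:3].T+T[:3,3]
def tips(f):
    C=toolcloud(f); m=(f['z_map']>0)&(C[...,2]<200)&(abs(C[...,0])<14)&(C[...,2]>120)
    for sg in(-1,1):
        q=C[m&(C[...,1]*sg>0)&(abs(C[...,1])<60)]
        if len(q): print('tip',sg,np.percentile(q[:,2],[50,98,100]).round(1),'inner y',np.percentile(abs(q[:,1]),[0.5,99]).round(1))
def rects(P,c,bands,rad=70):
    for lo,hi in bands:
        q=P[(P[...,2]>lo)&(P[...,2]<hi)&(np.hypot(P[...,0]-c[0],P[...,1]-c[1])<rad)]
        if len(q)>3:
            rc=cv2.minAreaRect(q[:,:2].astype(np.float32)); print(lo,hi,len(q),'z',np.median(q[:,2]).round(1),[np.round(a,1).tolist() for a in rc])
E
python3 - <<'E'
from h import *
f=load('w1'); tips(f); P=cloud(f); P[f['z_map']==0]=0
rects(P,(520,173),[(27,33),(36,44),(50,57),(66,80)]); rects(P,(544,52),[(12,22),(50,58),(40,80)],40)
E
```

```text
tip -1 [134.3 166.5 171.4] inner y [17.9 48.2]
tip 1 [134.2 166.3 171.1] inner y [20.2 50.5]
27 33 1987 z 30.7 [[522.5, 173.2], [89.9, 54.2], 7.7]
36 44 1570 z 40.7 [[522.1, 174.9], [73.2, 38.2], 7.6]
50 57 618 z 54.6 [[515.9, 173.4], [39.9, 22.1], 7.1]
66 80 294 z 70.6 [[515.8, 173.2], [31.7, 12.2], 7.1]
12 22 187 z 18.6 [[547.5, 61.1], [23.9, 43.3], 70.1]
50 58 114 z 56.0 [[544.6, 52.5], [38.5, 39.1], 63.7]
40 80 1490 z 65.7 [[544.6, 52.1], [38.9, 39.0], 6.5]
```

Request:
{"name": "apply_moves", "arguments": {"deltas": [{"claw":0.1,"delta_pos":[1.96,-4.22,0],"yaw":0},{"claw":0.1,"delta_pos":[0,0,4.0],"yaw":0},{"claw":0.1,"delta_pos":[0,0,4.0],"yaw":0},{"claw":0.1,"delta_pos":[0,0,4.0],"yaw":0},{"claw":0.1,"delta_pos":[0,0,2.0],"yaw":0},{"claw":0.1,"delta_pos":[0,0,0],"yaw":0}]}}

```text
clock: 2.9
eef_pos: [514.3, 170.1, 263.1]
tcp_rot: [3.141, 0.004, 0.13]
contact_force: [1.7, 0.3, -0.1]
opening: 0.445
grasp_force: 0.0
```

```bash
python3 - <<'E'
from h import *
f=grab('wrist','w2'); s=f['s']; print(s['clock'],s['eef_pos'].round(1),s['tcp_rot'].round(4),s['opening'])
P=cloud(f); P[toolcloud(f)[...,2]<172]=0
rects(P,(520,173),[(27,33),(36,44),(50,57)])
cv2.imwrite('pics/w2b.png',f['img'])
E
```

```text
2.9 [514.3 170.1 263.1] [3.1409 0.0038 0.1303] 0.4451589238709184
27 33 4621 z 30.7 [[522.5, 173.5], [90.8, 54.2], 7.8]
36 44 3913 z 40.8 [[522.3, 175.2], [73.7, 38.1], 7.6]
50 57 1534 z 54.7 [[515.9, 173.8], [40.6, 22.0], 7.4]
```

View pics/w2b.png

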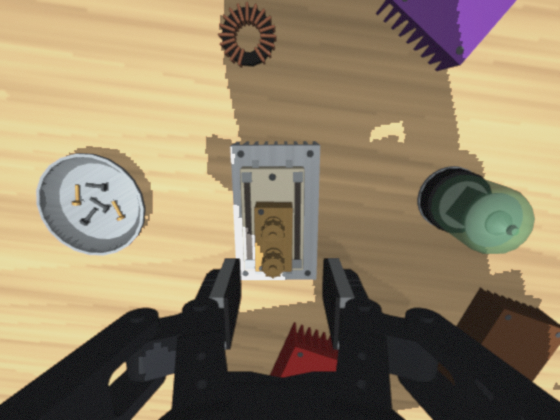

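Request:
{"name": "apply_moves", "arguments": {"deltas": [{"claw":0.1,"delta_pos":[0.2,-0.35,1.5],"yaw":0},{"claw":0.1,"delta_pos":[0,0,2.0],"yaw":0},{"claw":0.1,"delta_pos":[0,0,1.1],"yaw":0},{"claw":0.1,"delta_pos":[0,0,0],"yaw":0},{"claw":0.1,"delta_pos":[0,0,0],"yaw":0}]}}

```text
clock: 3.58
eef_pos: [516.9, 174.6, 219.2]
tcp_rot: [-3.141, -0.001, 0.129]
contact_force: [0.4, 0.4, 0.5]
opening: 0.454
grasp_force: 0.0
```

Request:
{"name": "apply_moves", "arguments": {"deltas": [{"claw":0.1,"delta_pos":[-0.1,0.08,0.3],"yaw":0},{"claw":0.1,"delta_pos":[0,0,0],"yaw":0},{"claw":0.8,"delta_pos":[0,0,0],"yaw":0},{"claw":0.8,"delta_pos":[0,0,0],"yaw":0},{"claw":0.8,"delta_pos":[0,0,0],"yaw":0},{"claw":0.8,"delta_pos":[0,0,0],"yaw":0},{"claw":0.8,"delta_pos":[0,0,0],"yaw":0}], "grip_force": 40}}

```text
clock: 4.45
eef_pos: [515.8, 173.6, 216.0]
tcp_rot: [-3.142, -0.0, 0.129]
contact_force: [-1.3, -1.0, 4.8]
opening: 0.244
grasp_force: 39.7
```

Request:
{"name": "apply_moves", "arguments": {"deltas": [{"claw":0.8,"delta_pos":[0,0,-1.0],"yaw":0},{"claw":0.8,"delta_pos":[0,0,-3.0],"yaw":0},{"claw":0.8,"delta_pos":[0,0,-4.0],"yaw":0},{"claw":0.8,"delta_pos":[0,0,-4.0],"yaw":0},{"claw":0.8,"delta_pos":[0,0,0],"yaw":0}]}}

```text
clock: 5.08
eef_pos: [516.8, 173.9, 339.2]
tcp_rot: [-3.14, -0.006, 0.129]
contact_force: [0.5, 0.0, -0.6]
opening: 0.246
grasp_force: 39.4
```

Request:
{"name": "apply_moves", "arguments": {"deltas": [{"claw":0.8,"delta_pos":[-2.35,4.93,0],"yaw":0},{"claw":0.8,"delta_pos":[-2.35,4.93,0],"yaw":0},{"claw":0.8,"delta_pos":[-2.35,4.93,0],"yaw":0},{"claw":0.8,"delta_pos":[-2.35,4.93,0],"yaw":0},{"claw":0.8,"delta_pos":[-2.35,4.93,0],"yaw":0},{"claw":0.8,"delta_pos":[-2.35,4.93,0],"yaw":0},{"claw":0.8,"delta_pos":[-2.35,4.93,0],"yaw":0.11},{"claw":0.8,"delta_pos":[-2.35,4.93,0],"yaw":0.115}]}}

```text
clock: 6.08
eef_pos: [373.4, -241.1, 335.1]
tcp_rot: [-3.141, 0.0, -0.1]
contact_force: [1.2, 1.5, -1.5]
opening: 0.245
grasp_force: 39.5
```

```bash
python3 - <<'E'
from h import *
f=grab('wrist','w3'); s=f['s']; print(s['clock'],s['eef_pos'].round(1),s['tcp_rot'].round(4),s['opening'],s['grasp_force'],s['contact_force'])
cv2.imwrite('pics/w3b.png',cv2.resize(f['img'],(800,600)))
E
```

```text
6.075 [ 373.4 -241.1  335.1] [-3.1414e+00  4.0000e-04 -9.9800e-02] 0.24526445902922425 39.46881115436554 [ 1.20093285  1.46993274 -1.49056195]
```

View pics/w3b.png

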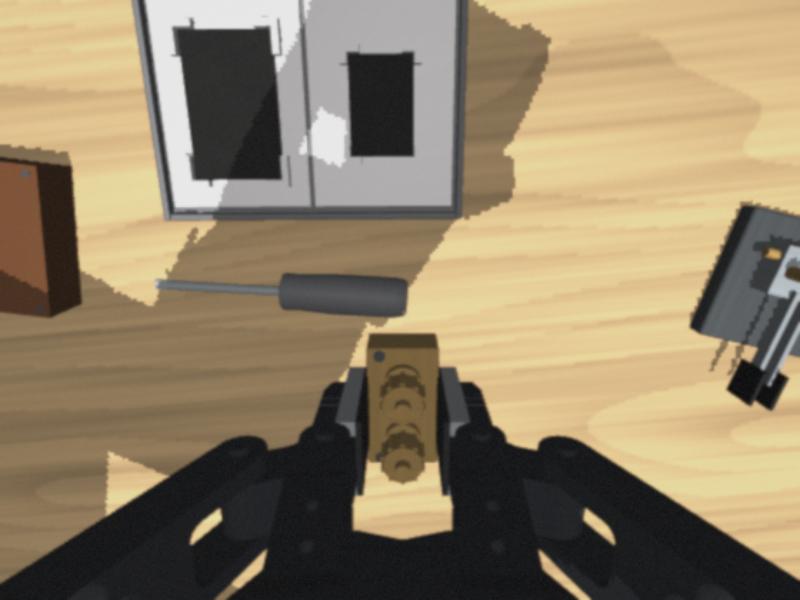

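The block is held level at (403,405). The block pocket's corners are at about (348,53), (413,52), (413,156) and (352,156).

```bash
cat >> h.py <<'E'
def pocket(f,u,v,z=6,thr=60):
    m=(f['img'].max(2)<thr).astype(np.uint8); m=cv2.morphologyEx(m,cv2.MORPH_OPEN,np.ones((3,3),np.uint8)); _,l=cv2.connectedComponents(m); b=l==l[int(v),int(u)]
    vv,uu=np.nonzero(b); q=np.array([atz(f,a,bb,z)[:2] for a,bb in zip(uu,vv)],np.float32)
    rc=cv2.minAreaRect(q); print('pocket',len(q),[np.round(a,1).tolist() for a in rc],'mean',q.mean(0).round(1),'z',bydepth(f,u,v)[2].round(1))
E
python3 - <<'E'
from h import *
f=load('w3'); pocket(f,380*.7,105*.7); pocket(f,230*.7,105*.7)
q=[atz(f,a*.7,b*.7,6)[:2].round(1) for a,b in [(348,53),(413,52),(413,156),(352,156)]]; print(q,np.mean(q,0))
# held block
C=toolcloud(f); m=(f['img'][...,2].astype(int)-f['img'][...,0]>40)&(C[...,2]<190)&(f['z_map']>0); q=C[m]
print(len(q),q.min(0).round(1),q.max(0).round(1)); g=q[(q[:,2]>150)]; print(cv2.minAreaRect(g[:,:2].astype(np.float32)))
E
```

```text
pocket 3092 [[478.6, -240.5], [36.2, 55.0], 84.5] mean [ 478.9 -240.7] z 6.7
pocket 6411 [[486.5, -153.6], [52.8, 80.1], 84.5] mean [ 488.  -153.7] z 6.9
[array([ 507.7, -225.1]), array([ 504.6, -261.9]), array([ 448.3, -256.7]), array([ 452., -220.])] [ 478.15  -240.925]
4092 [-19.8 -52.5  83.8] [ 20.8  62.4 175.6]
((1.1844005584716797, 0.5938682556152344), (44.981224060058594, 38.983551025390625), 27.696918487548828)
```

Request:
{"name": "apply_moves", "arguments": {"deltas": [{"claw":0.8,"delta_pos":[3.5,-0.36,0],"yaw":0},{"claw":0.8,"delta_pos":[3.5,-0.36,0],"yaw":0},{"claw":0.8,"delta_pos":[3.4,-0.36,0],"yaw":0},{"claw":0.8,"delta_pos":[0,0,4.0],"yaw":0},{"claw":0.8,"delta_pos":[0,0,4.0],"yaw":0},{"claw":0.8,"delta_pos":[0,0,4.0],"yaw":0},{"claw":0.8,"delta_pos":[0,0,0],"yaw":0},{"claw":0.8,"delta_pos":[0,0,0],"yaw":0}]}}

```text
clock: 7.12
eef_pos: [479.2, -238.9, 216.4]
tcp_rot: [3.142, -0.0, -0.096]
contact_force: [0.8, 1.0, -1.1]
opening: 0.245
grasp_force: 39.6
```

Request:
{"name": "apply_moves", "arguments": {"deltas": [{"claw":0.8,"delta_pos":[-0.06,0.19,1.5],"yaw":0},{"claw":0.8,"delta_pos":[0,0,1.0],"yaw":0},{"claw":0.8,"delta_pos":[0,0,0.6],"yaw":0},{"claw":0.8,"delta_pos":[0,0,0.2],"yaw":0},{"claw":0.8,"delta_pos":[0,0,0],"yaw":0},{"claw":0.8,"delta_pos":[0,0,0],"yaw":0}]}}

```text
clock: 7.88
eef_pos: [478.3, -240.7, 182.9]
tcp_rot: [3.141, -0.0, -0.096]
contact_force: [0.2, 0.1, -0.1]
opening: 0.245
grasp_force: 39.6
```

Request:
{"name": "apply_moves", "arguments": {"deltas": [{"claw":0.8,"delta_pos":[0,0,0.08],"yaw":0},{"claw":0.8,"delta_pos":[0,0,0.05],"yaw":0},{"claw":0.8,"delta_pos":[0,0,0],"yaw":0}]}}

```text
clock: 8.25
eef_pos: [478.3, -240.7, 182.0]
tcp_rot: [3.141, -0.0, -0.096]
contact_force: [-1.8, 0.9, 6.1]
opening: 0.245
grasp_force: 40.6
```

Request:
{"name": "apply_moves", "arguments": {"deltas": [{"claw":0.1,"delta_pos":[0,0,0],"yaw":0},{"claw":0.1,"delta_pos":[0,0,0],"yaw":0},{"claw":0.1,"delta_pos":[0,0,0],"yaw":0},{"claw":0.1,"delta_pos":[0,0,-2.0],"yaw":0},{"claw":-0.4,"delta_pos":[0,0,-4.0],"yaw":0},{"claw":-0.4,"delta_pos":[0,0,-4.0],"yaw":0},{"claw":-0.4,"delta_pos":[0,0,-4.0],"yaw":0}]}}

```text
clock: 9.12
eef_pos: [478.0, -240.6, 322.6]
tcp_rot: [-3.142, 0.0, -0.096]
contact_force: [0.4, 0.4, 0.0]
opening: 0.701
grasp_force: 0.0
```

Request:
{"name": "apply_moves", "arguments": {"deltas": [{"claw":-0.4,"delta_pos":[-1.09,-5.06,0],"yaw":0},{"claw":-0.4,"delta_pos":[-1.09,-5.06,0],"yaw":0},{"claw":-0.4,"delta_pos":[-1.09,-5.06,0],"yaw":0},{"claw":-0.4,"delta_pos":[-1.09,-5.06,0],"yaw":0},{"claw":-0.4,"delta_pos":[-1.09,-5.06,0],"yaw":0},{"claw":-0.4,"delta_pos":[-1.09,-5.06,0],"yaw":0},{"claw":-0.4,"delta_pos":[-1.09,-5.06,0],"yaw":-0.11},{"claw":-0.4,"delta_pos":[-1.09,-5.06,0],"yaw":-0.116}]}}

```text
clock: 10.12
eef_pos: [424.4, 171.4, 321.6]
tcp_rot: [-3.141, -0.001, 0.133]
contact_force: [0.8, -0.1, 0.2]
opening: 0.697
grasp_force: 0.0
```

```bash
cat >> h.py <<'E'
def st(f): s=f['s']; print(round(s['clock'],2),s['eef_pos'].round(1),s['tcp_rot'].round(4),'op',round(s['opening'],3),'F',s['contact_force'].round(1),s['grasp_force'].round(1))
E
python3 - <<'E'
from h import *
f=grab('wrist','w4'); st(f); tips(f); P=cloud(f); P[toolcloud(f)[...,2]<175]=0
rects(P,(520,174),[(27,33),(38,44),(36,60)])
t=grab('top','top1'); rects(cloud(t),(478,-241),[(16,26),(30,45)],40)
cv2.imwrite('pics/w4b.png',np.hstack([f['img'][50:350,100:400],cv2.resize(t['img'][150:270,310:410],(250,300))]))
E
```

```text
Traceback (most recent call last):
  File "h.py", line 41, in st
    def st(f): s=f['s']; print(round(s['clock'],2),s['eef_pos'].round(1),s['tcp_rot'].round(4),'op',round(s['opening'],3),'F',s['contact_force'].round(1),s['grasp_force'].round(1))
                                                                                                                                                          ^^^^^^^^^^^^^^^^^^^^^^
AttributeError: 'float' object has no attribute 'round'
```

```bash
sed -i "s/,s\['grasp_force'\].round(1))/,round(float(s['grasp_force']),1))/" h.py
python3 - <<'E'
from h import *
f=load('w4'); st(f); tips(f); P=cloud(f); P[toolcloud(f)[...,2]<175]=0
rects(P,(520,174),[(27,33),(38,44),(36,60)])
t=grab('top','top1'); rects(cloud(t),(478,-241),[(16,26),(30,45)],40)
cv2.imwrite('pics/w4b.png',np.hstack([f['img'][50:350,100:400],cv2.resize(t['img'][150:270,310:410],(250,300))]))
E
```

```text
10.12 [424.4 171.4 321.6] [-3.1414e+00 -8.0000e-04  1.3350e-01] op 0.697 F [ 0.8 -0.1  0.2] 0.0
tip -1 [137.9 164.1 168.5] inner y [28.4 54. ]
tip 1 [137.9 164.1 167.9] inner y [30.7 55.9]
27 33 4197 z 30.7 [[522.9, 173.3], [89.7, 54.2], 7.6]
38 44 5421 z 40.8 [[523.1, 175.1], [71.7, 38.1], 7.8]
36 60 5519 z 40.8 [[522.6, 175.0], [73.7, 38.1], 7.8]
16 26 128 z 20.2 [[477.9, -241.3], [22.7, 39.5], 83.0]
30 45 56 z 37.0 [[477.9, -241.4], [12.1, 29.3], 86.0]
```

View pics/w4b.png

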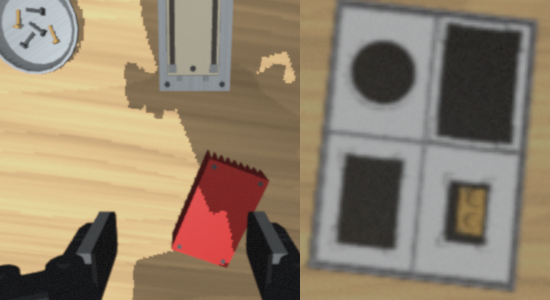

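Request:
{"name": "apply_moves", "arguments": {"deltas": [{"claw":-0.4,"delta_pos":[3.3,0.32,0],"yaw":0},{"claw":-0.4,"delta_pos":[3.3,0.32,0],"yaw":0},{"claw":-0.4,"delta_pos":[3.2,0.31,0],"yaw":0},{"claw":-0.4,"delta_pos":[0,0,4.0],"yaw":0},{"claw":-0.4,"delta_pos":[0,0,4.0],"yaw":0},{"claw":-0.4,"delta_pos":[0,0,0],"yaw":0},{"claw":-0.4,"delta_pos":[0,0,0],"yaw":0}]}}

```text
clock: 11.1
eef_pos: [523.5, 172.8, 242.4]
tcp_rot: [-3.142, -0.001, 0.129]
contact_force: [-0.1, 0.3, 0.4]
opening: 0.698
grasp_force: 0.0
```

Request:
{"name": "apply_moves", "arguments": {"deltas": [{"claw":-0.4,"delta_pos":[-0.04,-0.23,1.5],"yaw":-0.005},{"claw":-0.4,"delta_pos":[0,0,1.4],"yaw":0},{"claw":-0.4,"delta_pos":[0,0,0.7],"yaw":0},{"claw":-0.4,"delta_pos":[0,0,0],"yaw":0},{"claw":-0.4,"delta_pos":[0,0,0],"yaw":0}]}}

```text
clock: 11.72
eef_pos: [522.5, 175.2, 205.5]
tcp_rot: [-3.142, -0.0, 0.135]
contact_force: [-0.4, -0.1, -0.3]
opening: 0.699
grasp_force: 0.0
```

Request:
{"name": "apply_moves", "arguments": {"deltas": [{"claw":0.4,"delta_pos":[0,0,0.05],"yaw":0},{"claw":0.4,"delta_pos":[0,0,0],"yaw":0},{"claw":0.4,"delta_pos":[0,0,0],"yaw":0},{"claw":0.4,"delta_pos":[0,0,0],"yaw":0},{"claw":0.4,"delta_pos":[0,0,0],"yaw":0},{"claw":0.4,"delta_pos":[0,0,0],"yaw":0}], "grip_force": 40}}

```text
clock: 12.48
eef_pos: [522.5, 175.2, 205.4]
tcp_rot: [-3.141, -0.001, 0.135]
contact_force: [-1.0, -0.5, 6.0]
opening: 0.425
grasp_force: 40.5
```

Request:
{"name": "apply_moves", "arguments": {"deltas": [{"claw":0.4,"delta_pos":[0,0,-1.0],"yaw":0},{"claw":0.4,"delta_pos":[0,0,-3.0],"yaw":0},{"claw":0.4,"delta_pos":[0,0,-4.0],"yaw":0},{"claw":0.4,"delta_pos":[0,0,-4.0],"yaw":0},{"claw":0.4,"delta_pos":[0,0,0],"yaw":0}]}}

```text
clock: 13.1
eef_pos: [523.4, 175.6, 328.5]
tcp_rot: [-3.14, -0.006, 0.135]
contact_force: [0.0, 0.2, -0.4]
opening: 0.43
grasp_force: 40.2
```

Request:
{"name": "apply_moves", "arguments": {"deltas": [{"claw":0.4,"delta_pos":[-2.43,4.38,0],"yaw":0},{"claw":0.4,"delta_pos":[-2.43,4.38,0],"yaw":0},{"claw":0.4,"delta_pos":[-2.43,4.38,0],"yaw":0},{"claw":0.4,"delta_pos":[-2.43,4.38,0],"yaw":0},{"claw":0.4,"delta_pos":[-2.43,4.38,0],"yaw":0},{"claw":0.4,"delta_pos":[-2.43,4.38,0],"yaw":0},{"claw":0.4,"delta_pos":[-2.43,4.38,0],"yaw":0.115},{"claw":0.4,"delta_pos":[0,0,0],"yaw":0.116}]}}

```text
clock: 14.1
eef_pos: [393.4, -153.8, 324.3]
tcp_rot: [3.141, 0.001, -0.104]
contact_force: [0.4, -0.5, -1.0]
opening: 0.429
grasp_force: 40.3
```

```bash
python3 - <<'E'
from h import *
f=grab('wrist','w5'); st(f)
n=lambda x,y: [ (lambda R_,e:(lambda d:(f['cx']+f['fx']*d[0]/-d[2],f['cy']+f['fy']*d[1]/d[2]))(R_.T@(np.array([x,y,6.])-e)))(*cam(f))][0]
u,v=n(486.5,-153.6); print(u,v)
pocket(f,u,v); u,v=n(478,-225); 
C=toolcloud(f); m=(f['z_map']>0)&(C[...,2]>150)&(C[...,2]<185)&(abs(C[...,1])<17); q=C[m]; print(len(q),q.min(0).round(1),q.max(0).round(1),cv2.fitLine(q.astype(np.float32),cv2.DIST_L2,0,.01,.01).ravel().round(3))
cv2.imwrite('pics/w5b.png',f['img'])
E
```

```text
14.1 [ 393.4 -153.8  324.3] [ 3.1414e+00  1.2000e-03 -1.0410e-01] op 0.429 F [ 0.4 -0.5 -1. ] 40.3
267.41296923999215 87.66601837477364
pocket 6812 [[486.4, -153.8], [52.7, 81.0], 84.9] mean [ 488.3 -154.1] z 6.8
10403 [-37.2 -17.  150.8] [ 37.4  17.  174.5] [ 1.00000e+00 -2.00000e-03  1.70000e-02  4.12800e+00  4.00000e-03
  1.64864e+02]
```

View pics/w5b.png

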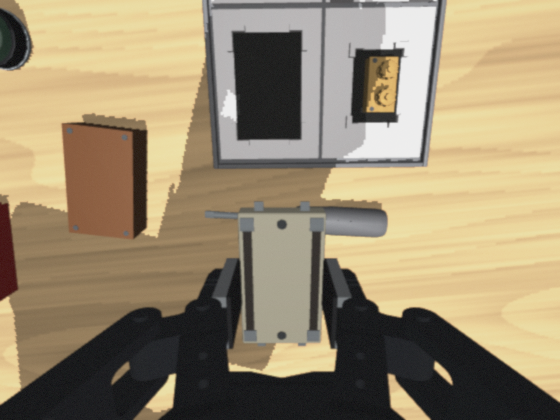

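Request:
{"name": "apply_moves", "arguments": {"deltas": [{"claw":0.4,"delta_pos":[3.1,-0.3,0],"yaw":0},{"claw":0.4,"delta_pos":[3.1,-0.3,0],"yaw":0},{"claw":0.4,"delta_pos":[3.1,-0.3,0],"yaw":0},{"claw":0.4,"delta_pos":[0,0,4.0],"yaw":0},{"claw":0.4,"delta_pos":[0,0,4.0],"yaw":0},{"claw":0.4,"delta_pos":[0,0,3.0],"yaw":0},{"claw":0.4,"delta_pos":[0,0,0],"yaw":0},{"claw":0.4,"delta_pos":[0,0,0],"yaw":0}]}}

```text
clock: 15.15
eef_pos: [488.7, -151.3, 215.5]
tcp_rot: [3.142, -0.0, -0.095]
contact_force: [0.6, -0.3, -0.2]
opening: 0.429
grasp_force: 40.3
```

Request:
{"name": "apply_moves", "arguments": {"deltas": [{"claw":0.4,"delta_pos":[-0.2,0.27,1.2],"yaw":0},{"claw":0.4,"delta_pos":[0,0,1.2],"yaw":0},{"claw":0.4,"delta_pos":[0,0,0.6],"yaw":0},{"claw":0.4,"delta_pos":[0,0,0.2],"yaw":0},{"claw":0.4,"delta_pos":[0,0,0.1],"yaw":0},{"claw":0.4,"delta_pos":[0,0,0],"yaw":0},{"claw":0.4,"delta_pos":[0,0,0],"yaw":0}]}}

```text
clock: 16.02
eef_pos: [486.2, -154.0, 182.1]
tcp_rot: [3.142, -0.0, -0.096]
contact_force: [-0.2, -0.1, -0.3]
opening: 0.433
grasp_force: 40.3
```

Request:
{"name": "apply_moves", "arguments": {"deltas": [{"claw":0.4,"delta_pos":[0,0,0.08],"yaw":0},{"claw":0.4,"delta_pos":[0,0,0.06],"yaw":0},{"claw":0.4,"delta_pos":[0,0,0],"yaw":0}]}}

```text
clock: 16.4
eef_pos: [486.3, -154.0, 181.4]
tcp_rot: [3.142, -0.0, -0.096]
contact_force: [-3.2, 0.3, 12.7]
opening: 0.429
grasp_force: 41.8
```

Request:
{"name": "apply_moves", "arguments": {"deltas": [{"claw":0.0,"delta_pos":[0,0,0],"yaw":0},{"claw":-0.2,"delta_pos":[0,0,0],"yaw":0},{"claw":-0.2,"delta_pos":[0,0,0],"yaw":0},{"claw":-0.2,"delta_pos":[0,0,-2.0],"yaw":0},{"claw":-1,"delta_pos":[0,0,-4.0],"yaw":0},{"claw":-1,"delta_pos":[0,0,-4.0],"yaw":0},{"claw":-1,"delta_pos":[0,0,-4.0],"yaw":0}]}}

```text
clock: 17.27
eef_pos: [486.0, -153.9, 321.6]
tcp_rot: [-3.142, 0.0, -0.096]
contact_force: [0.1, -0.9, -0.3]
opening: 1.003
grasp_force: 0.0
```

Request:
{"name": "apply_moves", "arguments": {"deltas": [{"claw":-1,"delta_pos":[-1.31,-4.55,0],"yaw":0},{"claw":-1,"delta_pos":[-1.31,-4.55,0],"yaw":0},{"claw":-1,"delta_pos":[-1.31,-4.55,0],"yaw":0},{"claw":-1,"delta_pos":[-1.31,-4.55,0],"yaw":0},{"claw":-1,"delta_pos":[-1.31,-4.55,0],"yaw":0},{"claw":-1,"delta_pos":[-1.31,-4.55,0],"yaw":0},{"claw":-1,"delta_pos":[-1.31,-4.55,0],"yaw":-0.115},{"claw":-1,"delta_pos":[0,0,0],"yaw":-0.113}]}}

```text
clock: 18.27
eef_pos: [424.9, 174.4, 320.5]
tcp_rot: [-3.141, -0.0, 0.139]
contact_force: [0.4, -0.3, -0.4]
opening: 1.002
grasp_force: 0.0
```

```bash
python3 - <<'E'
from h import *
f=grab('wrist','w6'); st(f); tips(f); P=cloud(f); P[toolcloud(f)[...,2]<175]=0
rects(P,(522,174),[(27,33),(38,44)]); rects(P,(544,52),[(50,58),(40,80)],40)
t=grab('top','top2'); Q=cloud(t); rects(Q,(486,-154),[(12,22)],45); rects(Q,(478,-241),[(16,26)],40); rects(Q,(522,174),[(27,33)])
cv2.imwrite('pics/w6b.png',np.hstack([f['img'][:300,100:400],cv2.resize(t['img'][150:270,310:410],(250,300))]))
E
```

```text
18.27 [424.9 174.4 320.5] [-3.141e+00 -2.000e-04  1.391e-01] op 1.002 F [ 0.4 -0.3 -0.4] 0.0
tip -1 [136.2 157.4 160.2] inner y [41.  54.8]
tip 1 [136.1 156.9 160.8] inner y [43.4 57.2]
27 33 9782 z 30.7 [[523.1, 173.3], [89.8, 54.1], 7.7]
50 58 435 z 55.2 [[542.6, 58.1], [39.6, 28.3], 17.1]
40 80 3951 z 65.2 [[543.5, 53.4], [39.1, 37.2], 30.3]
12 22 529 z 16.2 [[488.0, -147.5], [71.9, 77.0], 83.6]
16 26 130 z 20.5 [[482.9, -240.6], [51.2, 28.7], 6.3]
27 33 860 z 30.0 [[522.6, 173.7], [90.6, 54.5], 8.0]
```

View pics/w6b.png

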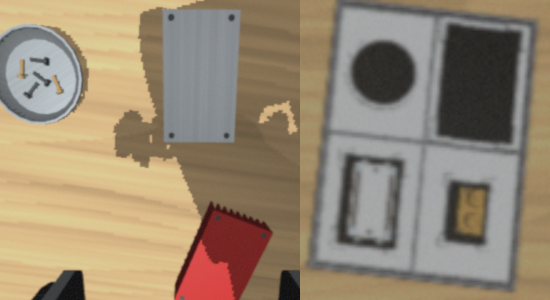

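Request:
{"name": "apply_moves", "arguments": {"deltas": [{"claw":-1,"delta_pos":[3.2,0.45,0],"yaw":-0.003},{"claw":-1,"delta_pos":[3.2,0.45,0],"yaw":0},{"claw":-1,"delta_pos":[3.2,0.45,0],"yaw":0},{"claw":-1,"delta_pos":[0,0,4.0],"yaw":0},{"claw":-1,"delta_pos":[0,0,4.0],"yaw":0},{"claw":-1,"delta_pos":[0,0,2.0],"yaw":0},{"claw":-1,"delta_pos":[0,0,0],"yaw":0},{"claw":-1,"delta_pos":[0,0,0],"yaw":0}]}}

```text
clock: 19.38
eef_pos: [522.9, 171.0, 221.2]
tcp_rot: [-3.141, -0.001, 0.133]
contact_force: [-0.1, -0.6, 0.2]
opening: 1.0
grasp_force: 0.0
```

Request:
{"name": "apply_moves", "arguments": {"deltas": [{"claw":-1,"delta_pos":[0.03,-0.24,1.0],"yaw":0},{"claw":-1,"delta_pos":[0,0,2.0],"yaw":0},{"claw":-1,"delta_pos":[0,0,1.3],"yaw":0},{"claw":-1,"delta_pos":[0,0,0],"yaw":0},{"claw":-1,"delta_pos":[0,0,0],"yaw":0},{"claw":0.2,"delta_pos":[0,0,0],"yaw":0},{"claw":0.2,"delta_pos":[0,0,0],"yaw":0},{"claw":0.2,"delta_pos":[0,0,0],"yaw":0}], "grip_force": 50}}

```text
clock: 20.38
eef_pos: [522.6, 173.8, 178.2]
tcp_rot: [-3.141, -0.001, 0.135]
contact_force: [-1.3, 1.0, 5.1]
opening: 0.621
grasp_force: 53.0
```

Request:
{"name": "apply_moves", "arguments": {"deltas": [{"claw":0.2,"delta_pos":[0,0,0],"yaw":0},{"claw":0.2,"delta_pos":[0,0,0],"yaw":0},{"claw":0.2,"delta_pos":[0,0,0],"yaw":0}]}}

```text
clock: 20.75
eef_pos: [522.7, 173.8, 178.2]
tcp_rot: [-3.141, -0.001, 0.135]
contact_force: [-0.2, -0.1, 5.3]
opening: 0.626
grasp_force: 53.0
```

Request:
{"name": "apply_moves", "arguments": {"deltas": [{"claw":0.2,"delta_pos":[0,0,-1.0],"yaw":0},{"claw":0.2,"delta_pos":[0,0,-3.0],"yaw":0},{"claw":0.2,"delta_pos":[0,0,-4.0],"yaw":0},{"claw":0.2,"delta_pos":[0,0,-4.0],"yaw":0},{"claw":0.2,"delta_pos":[0,0,-3.0],"yaw":0},{"claw":0.2,"delta_pos":[0,0,0],"yaw":0}]}}

```text
clock: 21.5
eef_pos: [523.0, 174.0, 330.3]
tcp_rot: [-3.141, -0.005, 0.135]
contact_force: [-0.0, -0.1, -2.3]
opening: 0.618
grasp_force: 53.2
```

Request:
{"name": "apply_moves", "arguments": {"deltas": [{"claw":0.2,"delta_pos":[-1.03,5.15,0],"yaw":0},{"claw":0.2,"delta_pos":[-1.03,5.15,0],"yaw":0},{"claw":0.2,"delta_pos":[-1.03,5.15,0],"yaw":0},{"claw":0.2,"delta_pos":[-1.03,5.15,0],"yaw":0},{"claw":0.2,"delta_pos":[-1.03,5.15,0],"yaw":0},{"claw":0.2,"delta_pos":[-1.03,5.15,0],"yaw":0},{"claw":0.2,"delta_pos":[-1.03,5.15,0],"yaw":0.115},{"claw":0.2,"delta_pos":[-1.03,5.15,0],"yaw":0.116}]}}

```text
clock: 22.5
eef_pos: [489.5, -246.5, 326.4]
tcp_rot: [-3.141, 0.001, -0.1]
contact_force: [0.9, 0.9, -0.8]
opening: 0.624
grasp_force: 53.2
```

```bash
python3 - <<'E'
from h import *
f=grab('wrist','w7'); st(f)
n=lambda x,y: [ (lambda R_,e:(lambda d:(f['cx']+f['fx']*d[0]/-d[2],f['cy']+f['fy']*d[1]/d[2]))(R_.T@(np.array([x,y,6.])-e)))(*cam(f))][0]
for a in [(595.2,-252.6),(604,-166.7)]:
  u,v=n(*a); print(u,v); pocket(f,u,v)
C=toolcloud(f); m=(f['z_map']>0)&(C[...,2]>130)&(C[...,2]<195)&(abs(C[...,1])<24); q=C[m]; print(len(q),q.min(0).round(1),q.max(0).round(1),np.median(q[:,2]))
cv2.imwrite('pics/w7b.png',f['img'])
E
```

```text
22.5 [ 489.5 -246.5  326.4] [-3.141e+00  1.200e-03 -1.000e-01] op 0.624 F [ 0.9  0.9 -0.8] 53.2
274.2946690796325 70.4547509779849
pocket 11614 [[594.3, -251.3], [69.4, 101.9], 84.3] mean [ 597.3 -251.8] z 6.7
167.6394275103475 70.27306217270973
pocket 4305 [[604.3, -164.0], [57.5, 56.8], 84.2] mean [ 604.8 -164.3] z 8.0
22639 [-36.6 -24.  145.1] [ 45.8  24.  178.2] 147.51382648500547
```

View pics/w7b.png

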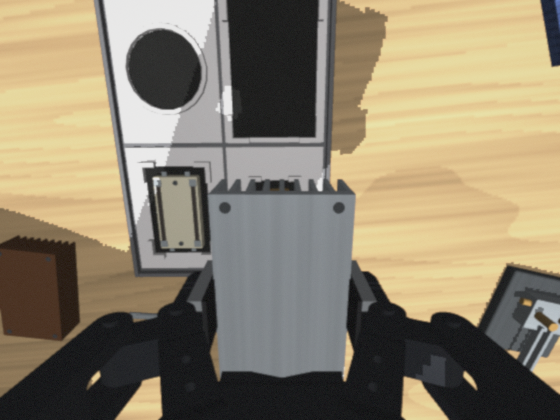

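Request:
{"name": "apply_moves", "arguments": {"deltas": [{"claw":0.2,"delta_pos":[3.5,-0.25,0],"yaw":0},{"claw":0.2,"delta_pos":[3.5,-0.25,0],"yaw":0},{"claw":0.2,"delta_pos":[3.5,-0.25,0],"yaw":0},{"claw":0.2,"delta_pos":[0,0,4.0],"yaw":0},{"claw":0.2,"delta_pos":[0,0,4.0],"yaw":0},{"claw":0.2,"delta_pos":[0,0,2.5],"yaw":0},{"claw":0.2,"delta_pos":[0,0,0],"yaw":0},{"claw":0.2,"delta_pos":[0,0,0],"yaw":0}]}}

```text
clock: 23.55
eef_pos: [595.5, -247.5, 222.9]
tcp_rot: [3.142, -0.0, -0.096]
contact_force: [-0.0, -1.0, -1.6]
opening: 0.621
grasp_force: 53.4
```

Request:
{"name": "apply_moves", "arguments": {"deltas": [{"claw":0.2,"delta_pos":[0.1,0.38,1.0],"yaw":0},{"claw":0.2,"delta_pos":[0,0,1.4],"yaw":0},{"claw":0.2,"delta_pos":[0,0,0.8],"yaw":0},{"claw":0.2,"delta_pos":[0,0,0.4],"yaw":0},{"claw":0.2,"delta_pos":[0,0,0.1],"yaw":0},{"claw":0.2,"delta_pos":[0,0,0],"yaw":0},{"claw":0.2,"delta_pos":[0,0,0],"yaw":0}]}}

```text
clock: 24.42
eef_pos: [596.1, -251.4, 185.8]
tcp_rot: [3.141, -0.001, -0.096]
contact_force: [0.1, -0.3, -1.3]
opening: 0.621
grasp_force: 53.5
```

Request:
{"name": "apply_moves", "arguments": {"deltas": [{"claw":0.2,"delta_pos":[0,0,0.08],"yaw":0},{"claw":0.2,"delta_pos":[0,0,0.08],"yaw":0},{"claw":0.2,"delta_pos":[0,0,0],"yaw":0}]}}

```text
clock: 24.8
eef_pos: [596.1, -251.4, 184.3]
tcp_rot: [3.142, -0.0, -0.096]
contact_force: [-1.0, 0.6, 3.4]
opening: 0.619
grasp_force: 53.9
```

Request:
{"name": "apply_moves", "arguments": {"deltas": [{"claw":-0.2,"delta_pos":[0,0,0],"yaw":0},{"claw":-0.55,"delta_pos":[0,0,0],"yaw":0},{"claw":-0.55,"delta_pos":[0,0,0],"yaw":0},{"claw":-0.55,"delta_pos":[0,0,-2.0],"yaw":0},{"claw":-0.55,"delta_pos":[0,0,-4.0],"yaw":0},{"claw":-0.65,"delta_pos":[0,0,-4.0],"yaw":0},{"claw":-0.65,"delta_pos":[0,0,-4.0],"yaw":0}]}}

```text
clock: 25.68
eef_pos: [595.9, -251.3, 326.6]
tcp_rot: [3.141, -0.001, -0.096]
contact_force: [0.6, 0.1, -0.5]
opening: 0.825
grasp_force: 0.0
```

Request:
{"name": "apply_moves", "arguments": {"deltas": [{"claw":-0.65,"delta_pos":[-2.42,-4.12,0],"yaw":0},{"claw":-0.65,"delta_pos":[-2.42,-4.12,0],"yaw":0},{"claw":-0.65,"delta_pos":[-2.42,-4.12,0],"yaw":0},{"claw":-0.65,"delta_pos":[-2.42,-4.12,0],"yaw":0},{"claw":-0.65,"delta_pos":[-2.42,-4.12,0],"yaw":0},{"claw":-0.65,"delta_pos":[-2.42,-4.12,0],"yaw":0},{"claw":-0.65,"delta_pos":[-2.42,-4.12,0],"yaw":0},{"claw":-0.65,"delta_pos":[0,0,0],"yaw":0}]}}

```text
clock: 26.68
eef_pos: [453.8, 54.0, 325.0]
tcp_rot: [-3.141, -0.001, -0.093]
contact_force: [0.3, 0.4, 0.8]
opening: 0.824
grasp_force: 0.0
```

```bash
python3 - <<'E'
from h import *
f=grab('wrist','w8'); st(f); tips(f); P=cloud(f); P[toolcloud(f)[...,2]<175]=0
rects(P,(544,52),[(50,58),(40,80)],40)
q=P[(P[...,2]>22)&(np.hypot(P[...,0]-544,P[...,1]-52)<40)]; top=q[:,2].max(); print(top)
from scipy.optimize import least_squares
for lo,hi in((22,54),):
  b=q[(q[:,2]>lo)&(q[:,2]<hi)]; print(len(b),least_squares(lambda p:np.hypot(b[:,0]-p[0],b[:,1]-p[1])-20,[544,52],loss='soft_l1').x)
t=grab('top','top3'); Q=cloud(t); rects(Q,(596,-251),[(30,40)],55)
cv2.imwrite('pics/w8b.png',np.hstack([f['img'][:300,100:400],cv2.resize(t['img'][150:270,310:410],(250,300))]))
E
```

```text
26.68 [453.8  54.  325. ] [-3.141e+00 -7.000e-04 -9.290e-02] op 0.824 F [0.3 0.4 0.8] 0.0
tip -1 [139.  162.  165.2] inner y [33.7 53.8]
tip 1 [138.7 161.9 165.4] inner y [36.  56.1]
50 58 125 z 57.2 [[544.4, 51.9], [39.2, 39.1], 31.1]
40 80 2859 z 66.2 [[544.4, 51.9], [39.2, 39.1], 31.1]
75.10169980893065
0 [544.  52.]
30 40 975 z 36.3 [[595.5, -252.5], [55.0, 91.1], 84.4]
```

View pics/w8b.png

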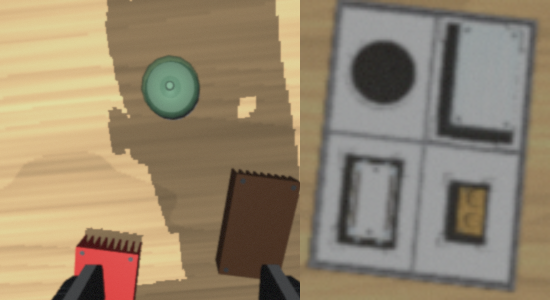

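Request:
{"name": "apply_moves", "arguments": {"deltas": [{"claw":-0.65,"delta_pos":[3.0,-0.21,0],"yaw":0},{"claw":-0.65,"delta_pos":[3.0,-0.21,0],"yaw":0},{"claw":-0.65,"delta_pos":[3.0,-0.21,0],"yaw":0},{"claw":-0.65,"delta_pos":[0,0,3.5],"yaw":0},{"claw":-0.65,"delta_pos":[0,0,3.5],"yaw":0},{"claw":-0.65,"delta_pos":[0,0,0],"yaw":0},{"claw":-0.65,"delta_pos":[0,0,0],"yaw":0}]}}

```text
clock: 27.65
eef_pos: [546.1, 48.9, 255.0]
tcp_rot: [-3.141, -0.001, -0.097]
contact_force: [0.4, -0.6, 1.1]
opening: 0.828
grasp_force: 0.0
```

Request:
{"name": "apply_moves", "arguments": {"deltas": [{"claw":-0.65,"delta_pos":[-0.2,-0.28,0.5],"yaw":0},{"claw":-0.65,"delta_pos":[0,0,2.5],"yaw":0},{"claw":-0.65,"delta_pos":[0,0,2.5],"yaw":0},{"claw":-0.65,"delta_pos":[0,0,0],"yaw":0},{"claw":-0.65,"delta_pos":[0,0,0],"yaw":0}]}}

```text
clock: 28.28
eef_pos: [544.0, 52.7, 200.0]
tcp_rot: [-3.141, -0.001, -0.096]
contact_force: [0.5, 0.6, 0.5]
opening: 0.827
grasp_force: 0.0
```

Request:
{"name": "apply_moves", "arguments": {"deltas": [{"claw":-0.2,"delta_pos":[0,0,0],"yaw":0},{"claw":0.0,"delta_pos":[0,0,0],"yaw":0},{"claw":0.3,"delta_pos":[0,0,0],"yaw":0},{"claw":0.3,"delta_pos":[0,0,0],"yaw":0},{"claw":0.3,"delta_pos":[0,0,0],"yaw":0},{"claw":0.3,"delta_pos":[0,0,0],"yaw":0}], "grip_force": 30}}

```text
clock: 29.02
eef_pos: [543.8, 52.6, 199.7]
tcp_rot: [-3.141, -0.001, -0.096]
contact_force: [-0.8, 0.3, 5.9]
opening: 0.459
grasp_force: 29.5
```

Request:
{"name": "apply_moves", "arguments": {"deltas": [{"claw":0.3,"delta_pos":[0,0,-1.0],"yaw":0},{"claw":0.3,"delta_pos":[0,0,-3.0],"yaw":0},{"claw":0.3,"delta_pos":[0,0,-4.0],"yaw":0},{"claw":0.3,"delta_pos":[0,0,-4.0],"yaw":0},{"claw":0.3,"delta_pos":[0,0,0],"yaw":0}]}}

```text
clock: 29.65
eef_pos: [544.6, 52.7, 322.6]
tcp_rot: [-3.14, -0.006, -0.096]
contact_force: [0.2, 0.0, 0.3]
opening: 0.453
grasp_force: 30.4
```

Request:
{"name": "apply_moves", "arguments": {"deltas": [{"claw":0.3,"delta_pos":[-0.26,3.66,0],"yaw":0},{"claw":0.3,"delta_pos":[-0.26,3.66,0],"yaw":0},{"claw":0.3,"delta_pos":[-0.26,3.66,0],"yaw":0},{"claw":0.3,"delta_pos":[-0.26,3.66,0],"yaw":0},{"claw":0.3,"delta_pos":[-0.26,3.66,0],"yaw":0},{"claw":0.3,"delta_pos":[-0.26,3.66,0],"yaw":0},{"claw":0.3,"delta_pos":[0,0,0],"yaw":0},{"claw":0.3,"delta_pos":[0,0,0],"yaw":0}]}}

```text
clock: 30.65
eef_pos: [506.6, -164.2, 318.4]
tcp_rot: [-3.141, 0.001, -0.097]
contact_force: [-0.3, -0.1, -0.6]
opening: 0.459
grasp_force: 30.5
```

```bash
python3 - <<'E'
from h import *
f=grab('wrist','w9'); st(f)
R_,e=cam(f); d=R_.T@(np.array([604.5,-164.3,6.])-e); u,v=f['cx']+f['fx']*d[0]/-d[2],f['cy']+f['fy']*d[1]/d[2]; print(u,v)
pocket(f,u,v)
C=toolcloud(f); I=f['img'].astype(int); m=(f['z_map']>0)&(C[...,2]<215)&(I[...,1]-I[...,2]>15)&(abs(C[...,1])<25); q=C[m]; print(len(q),q.min(0).round(1),q.max(0).round(1))
cv2.imwrite('pics/w9b.png',f['img'])
E
```

```text
30.65 [ 506.6 -164.2  318.4] [-3.141e+00  1.100e-03 -9.690e-02] op 0.459 F [-0.3 -0.1 -0.6] 30.5
268.0015995418863 80.71873515613174
pocket 4644 [[604.0, -165.0], [58.9, 57.8], 84.4] mean [ 604.8 -165. ] z 4.5
7262 [-16.  -18.  124.9] [ 20.8  20.3 176.1]
```

View pics/w9b.png

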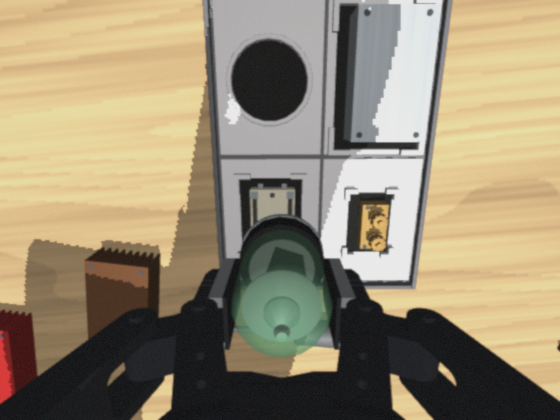

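Request:
{"name": "apply_moves", "arguments": {"deltas": [{"claw":0.3,"delta_pos":[3.25,-0.29,0],"yaw":0},{"claw":0.3,"delta_pos":[3.25,-0.29,0],"yaw":0},{"claw":0.3,"delta_pos":[3.25,-0.29,0],"yaw":0},{"claw":0.3,"delta_pos":[0,0,3.0],"yaw":0},{"claw":0.3,"delta_pos":[0,0,3.0],"yaw":0},{"claw":0.3,"delta_pos":[0,0,1.5],"yaw":0},{"claw":0.3,"delta_pos":[0,0,0],"yaw":0},{"claw":0.3,"delta_pos":[0,0,0],"yaw":0}]}}

```text
clock: 31.7
eef_pos: [605.3, -165.1, 244.9]
tcp_rot: [3.141, -0.001, -0.096]
contact_force: [0.7, -0.8, -0.6]
opening: 0.454
grasp_force: 30.5
```

Position is within 1 mm. I'm lowering to just above the floor (TCP about 207).

Request:
{"name": "apply_moves", "arguments": {"deltas": [{"claw":0.3,"delta_pos":[-0.07,0,1.0],"yaw":0},{"claw":0.3,"delta_pos":[0,0,1.2],"yaw":0},{"claw":0.3,"delta_pos":[0,0,0.9],"yaw":0},{"claw":0.3,"delta_pos":[0,0,0.4],"yaw":0},{"claw":0.3,"delta_pos":[0,0,0.2],"yaw":0},{"claw":0.3,"delta_pos":[0,0,0],"yaw":0},{"claw":0.3,"delta_pos":[0,0,0],"yaw":0}]}}

```text
clock: 32.58
eef_pos: [604.2, -165.2, 207.2]
tcp_rot: [3.142, -0.001, -0.096]
contact_force: [-0.2, -0.1, 0.0]
opening: 0.461
grasp_force: 30.5
```

Request:
{"name": "apply_moves", "arguments": {"deltas": [{"claw":0.3,"delta_pos":[0,0,0.05],"yaw":0},{"claw":0.3,"delta_pos":[0,0,0.04],"yaw":0},{"claw":0.3,"delta_pos":[0,0,0],"yaw":0}]}}

```text
clock: 32.95
eef_pos: [604.1, -165.2, 206.0]
tcp_rot: [3.142, -0.0, -0.096]
contact_force: [-0.6, -0.1, -0.4]
opening: 0.459
grasp_force: 30.5
```

Request:
{"name": "apply_moves", "arguments": {"deltas": [{"claw":0.3,"delta_pos":[0,0,0.04],"yaw":0},{"claw":0.3,"delta_pos":[0,0,0.03],"yaw":0},{"claw":0.3,"delta_pos":[0,0,0],"yaw":0}]}}

```text
clock: 33.33
eef_pos: [604.1, -165.2, 205.8]
tcp_rot: [3.142, -0.0, -0.096]
contact_force: [-2.3, 0.9, 5.9]
opening: 0.458
grasp_force: 31.1
```

Request:
{"name": "apply_moves", "arguments": {"deltas": [{"claw":0.0,"delta_pos":[0,0,0],"yaw":0},{"claw":-0.15,"delta_pos":[0,0,0],"yaw":0},{"claw":-0.3,"delta_pos":[0,0,0],"yaw":0},{"claw":-0.3,"delta_pos":[0,0,0],"yaw":0},{"claw":-0.3,"delta_pos":[0,0,-2.0],"yaw":0},{"claw":-0.3,"delta_pos":[0,0,-4.0],"yaw":0},{"claw":-0.3,"delta_pos":[0,0,-4.0],"yaw":0},{"claw":-0.3,"delta_pos":[0,0,-4.0],"yaw":0}]}}

```text
clock: 34.33
eef_pos: [604.0, -165.1, 348.1]
tcp_rot: [3.141, -0.001, -0.096]
contact_force: [0.2, 1.1, 0.9]
opening: 0.651
grasp_force: 0.0
```

Request:
{"name": "apply_moves", "arguments": {"deltas": [{"claw":-0.3,"delta_pos":[-3.0,0,0],"yaw":0},{"claw":-0.3,"delta_pos":[-4.0,0,0],"yaw":0},{"claw":-0.3,"delta_pos":[-4.0,0,0],"yaw":0},{"claw":-0.3,"delta_pos":[-3.0,0,0],"yaw":0},{"claw":-0.3,"delta_pos":[0,0,0],"yaw":0},{"claw":-0.3,"delta_pos":[0,0,0],"yaw":0}]}}

```text
clock: 35.08
eef_pos: [465.5, -151.9, 346.5]
tcp_rot: [3.141, -0.002, -0.096]
contact_force: [0.5, 0.3, 0.1]
opening: 0.651
grasp_force: 0.0
```

```bash
python3 - <<'E'
from h import *
f=grab('wrist','w10'); st(f); P=cloud(f); P[toolcloud(f)[...,2]<185]=0
rects(P,(604,-165),[(60,85)],40); rects(P,(596,-251),[(32,40)],55); rects(P,(486,-154),[(13,20)],36); rects(P,(478,-241),[(17,24)],25)
s=grab('side'); cv2.imwrite('pics/w10b.png',np.hstack([f['img'][:,100:480],cv2.resize(s['img'][140:220,230:390],(400,200))[np.clip(np.arange(420)-110,0,199)]]))
E
```

```text
35.08 [ 465.5 -151.9  346.5] [ 3.1411e+00 -2.4000e-03 -9.6300e-02] op 0.651 F [0.5 0.3 0.1] 0.0
60 85 2189 z 71.9 [[597.5, -166.0], [39.5, 26.1], 84.7]
32 40 6172 z 36.8 [[581.0, -251.5], [54.9, 59.8], 84.4]
13 20 2954 z 16.8 [[485.3, -155.6], [37.8, 69.7], 83.4]
17 24 695 z 20.8 [[478.4, -242.1], [22.2, 40.4], 84.6]
```

View pics/w10b.png

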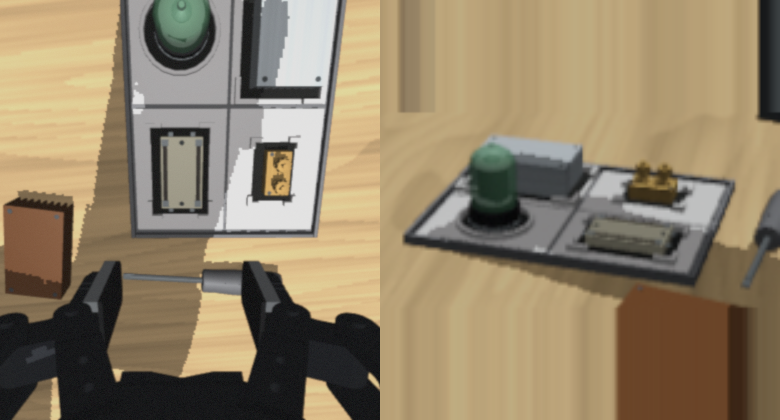

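The wrist view and the side crop show all four parts in their nests. The valve stands upright in the round nest at (180,25), the heat sink lies at (290,50), the board at (182,172) and the block at (275,172), and the robot is clear. I'm handing in.

```bash
python3 -c "
from rig import r
print(r.sign_off())"
```

```text
the job is handed in; nothing more can be done
None
```

The block, board and heat sink each lie in their own nest, placed in that order. The valve went in last and stands upright in the round nest. I handed the job in at about 35 s; the hand-in gave no verdict.

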